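# Open the workshop jar with the squeeze-tab safety cap

### The job

Open the square white jar that has the safety cap with two side tabs: squeeze both tabs together, firmly but without crushing them, press the cap down against its rubber seal to free it from its seats, and keep squeezing and pressing while you turn it anticlockwise about a sixth of a turn, never forcing it. Then lift the cap straight off and set it down gently, right way up and wholly on the small round plaster bat, and let go. Leave the other loose things on the bench where they are.

Things in the scene. Friction and masses are not known exactly. Their poses are not given: they have to be found in the camera images.
- cap_center (a point): The cap's centre: on its axis, 18 mm above its underside and 14 mm below its top, half-way up the tabs. Grey cap 32 mm high: round skirt 56 mm across, a flange 72 mm across and 5 mm high at the foot, and at +y and -y of its axes a flat tab 22 mm wide, from 8 to 30 mm above the underside. z is up, along the axis about which it turns. The outer faces of the tabs are 67 mm apart at rest.
- cap: The same cap (50 g) with origin at the centre of its underside, same axes. How to release it: each tab moves in 4.5 mm to its stop (4.5 N to start, 11 N fully in), drawing in the tooth below it; squeeze with 15 to 25 N on each. Over about 30 N crushes the tabs. Finger tips can bear on the flange's top, 5 mm above the underside, to press the cap down.
- tab_a (a joint): How far the tab at the cap's +y is pressed in, in m: 0 at rest, 0.0045 fully in. Its tooth leaves the notch of the jar's collar at about 0.003.
- tab_b (a joint): The same for the tab at the cap's -y.
- jar: The jar with the tabbed cap: white square jar, 110 x 110 mm, in a plywood caddy 130 x 130 x 42 mm fixed to the bench, so it cannot move or turn. Origin under its centre on the bench, z up; shoulder at 112 mm. A collar 82 mm across and 7 mm high stands on the shoulder round the cap. A twin jar in a twin caddy has a plain round screw cap without tabs: not that one.
- jar_neck (a point): Centre of the rim of the jar's neck, 135.5 mm above the bench, on the axis of the cap. Closed, the cap's underside is at 116 mm and its axes agree with the jar's. The seal pushes it up with 5 N; 10 to 14 N down sinks it 2 to 3.5 mm (solid there) out of its seats; over 40 N damages it. So held, it turns anticlockwise seen from above: held by a lip to 42 degrees, free to lift from 45 to 58, solid stop at about 61.
- bat_top (a point): Centre of the top face of the small round plaster bat: pale pink disc 140 mm across and 15 mm thick, lying flat and fast on the bench; z up. There is only one round bat.
- bat: The same bat, origin under its centre.
- bowl: Loose white bowl, 100 mm across, 50 mm high; leave it.
- underglaze: Loose small white bottle, 44 mm across, 85 mm high; leave it.
- kiln_prop: Loose pale upright kiln prop, 42 mm across, 75 mm high; leave it.
- tile: Loose terracotta tile 70 x 70 x 10 mm; leave it.
- guide_strip: Loose wooden strip 16 x 300 x 9 mm, long along its y; leave it.
- modelling_knife: Loose knife with a wooden handle, 175 mm long, 15 mm thick; leave it.

How it is judged:
By the outcome, as a careful person would: the job done as asked, in the order asked, and still so for the second after the job is handed in, with the robot touching nothing.
It also fails if it takes over 54 s, if anything falls off the work surface, if the arm or the gripper's body presses on something with over 40 N, if the wrist force passes 120 N, or if a joint passes its speed limit or range.

### The arm

A 6-joint arm with a two-finger parallel gripper is mounted at the origin on the work surface. World frame = base frame: x ahead of the robot, y to its left, z up, the work surface at z = 0. Lengths are in m, angles in rad, forces in N, time in s.
With the tool pointing down it reaches from about 0.325 to 0.9 m from the base axis. Payload 3.5 kg.
Tool frame: the origin (TCP) lies between the finger pads; the fingertips stand 25 mm ahead of it and the grasp point (between the pads) lies 6 mm ahead of it; z points along the fingers, x is the direction in which the jaws open and shut, and the axes are right-handed (so a half turn about z gives the same grasp; the last joint's range is limited). The gripper opens to 85 mm and grips with 20 to 120 N. Pads are 22 mm wide; open, the fingers measure 114 mm over their backs; the gripper's body (76 mm by 85 mm) begins 54 mm behind the grasp point. The pads swing forward as they close: fully open they stand 13 mm farther back than shut.
Start: joints at [1.182, 0.276, -0.026, 1.268, 0, 1.467], TCP at [0.176, 0.6, 0.256] pointing down, gripper open.
Joint ranges: [-3.12, 3.12], [-0.85, 1.88], [-1.08, 1.24], [-1.95, 2.15], [-1.57, 1.53], [-3.14, 3.14]. Speed limits (rad/s): [2.57, 2.57, 3.14, 3.14, 3.14, 3.14].

### API

Orientations are given as a 3x3 rotation matrix whose columns are the frame's x, y, z axes.
In Python, from workcell import * gives the robot as it stands.
- The arm moves only by the tool send_rows, never from a script. Its argument "increments" is a list of rows, each a list of 3 entries, a list of its own where there are three numbers: the shift along the world's x, y, z in m, then the turn about the world's z in rad, then the opening, from 0 (shut) to 1 (fully open). A call has 1 to 20 rows; each row shifts and turns the commanded pose from where the row before left it; what a row does not reach is not made up. A row lasts 1/12 s, in which the tool goes at most 41.7 mm and 7.16 degrees, less where a joint would pass 70% of its speed; a pose out of reach is approached as far as the arm can. A call is refused whole if a number of a shift passes 0.0417 or a number of a turn 0.125, either way. A call with a gripper value outside its range is refused whole. The fingers move at their own pace and stop on an object; the grip force is fixed at half the most. Time passes only in rows, so rows that do not move let the fingers close. It gives the time, the measured TCP pose, the force and the opening at its end, in the units of the state.
- sense(): the state, without advancing time (a new reading comes with each control period).
- get_image(name): name is "scene" or "top" or "wrist"; returns a dict with "img" (420x560x3 uint8, blue, green, red), "fov_y" (degrees; the focal length in pixels is half the picture's height over the tangent of half this angle, whatever the lens; pixels are square), "cx", "cy" (the principal point, pixels), "eye" and "rotation" of the camera in the world. Camera axes: x right, y down, z forward; pixel columns grow to the right and rows downward; lengths in m; the calibration is good to about 2 mm. A picture is of the moment at which its call begins. There is no depth.
- sign_off(): hands the job in, once; it reports no verdict.
The state is a dict: "t": time; "qpos": joint angles; "qvel": joint speeds; "joint_efforts": joint torques, N m; "tool_pos": TCP position; "orientation": TCP orientation; "ft_force": force on the tool from outside, world axes, zero at the start; "torque": the same for the moment, N m; "width": opening from 0.0 (shut) to 1.0 (fully open).
Only numpy, scipy, OpenCV 4.12 (cv2) and the standard library are available. Lean on these libraries where they do the work, as an engineer would, in place of code of your own. Each camera call takes 0.05 s, during which the arm holds its last target.

## Working session

There is one attempt and no reset: what is moved stays moved. The work goes in short steps, Python scripts to look and compute and a tool call to move; the robot and the scene stay as the last step left them, time stands still between calls to the robot, and variables do not carry over. Pictures are saved under pics/ and viewed, and the job is handed in when it is done.

Besides the shell and the picture viewer there is one more tool, called after "Request:" as a command line: name --argument value ..., lists and objects as JSON in quotes. send_rows: Moves the arm, as the interface text tells. Its arguments: {"type":"object","properties":{"increments":{"type":"array","items":{"type":"array"}}},"required":["increments"]}

```bash
mkdir -p pics; ls; cat > h.py <<'E'
from workcell import *
import numpy as np, cv2
def snap(n,f):
    d=get_image(n); cv2.imwrite('pics/'+f+'.png',d['img']); np.savez('pics/'+f+'.npz',**{k:np.asarray(v) for k,v in d.items()}); return d
def load(f): 
    d=np.load('pics/'+f+'.npz'); return {k:d[k] for k in d}
def foc(d): return 210/np.tan(np.radians(float(d['fov_y']))/2)
def ray(d,u,v,z):
    f=foc(d); c=np.array([(u-d['cx'])/f,(v-d['cy'])/f,1]); w=np.array(d['rotation'])@c; e=np.array(d['eye']); return e+w*(z-e[2])/w[2]
def proj(d,p):
    c=np.array(d['rotation']).T@(np.asarray(p)-d['eye']); f=foc(d); return np.array([d['cx']+f*c[0]/c[2], d['cy']+f*c[1]/c[2]])
E
python3 - <<'E'
from h import *
s=sense(); print(s)
for n in ['scene','top','wrist']:
    d=snap(n,n+'0'); print(n,d['fov_y'],d['cx'],d['cy'],d['eye'],d['rotation'], [k for k in d])
E
```

```text
pics
{'t': 0.0, 'qpos': array([ 1.18159838e+00,  2.77159174e-01, -2.78763309e-02,  1.26799792e+00,
        2.13750777e-05,  1.46742241e+00]), 'qvel': array([-0.00066303, -0.00108689,  0.00168331,  0.00054126,  0.00041733,
        0.00016313]), 'joint_efforts': array([ 2.34881139e-03, -4.45503509e+01,  2.95206535e+01,  1.63775176e-02,
        1.46647030e-04, -5.76958897e-06]), 'tool_pos': array([0.17593243, 0.59897983, 0.25514553]), 'orientation': array([[ 2.81947203e-01,  9.59429529e-01, -8.68634181e-04],
       [ 9.59427347e-01, -2.81948428e-01, -2.06167990e-03],
       [-2.22294661e-03, -2.52106506e-04, -9.99997497e-01]]), 'ft_force': array([ 0.12700186, -0.02717585, -0.34672242]), 'torque': array([ 0.00886836, -0.05656336, -0.00711302]), 'width': 0.9922189986821613}
scene 46.80650123108537 286.89203514460866 212.4849195384108 [0.86905385 0.56105042 1.01965152] [[-0.88455223  0.37995682 -0.2705553 ]
 [ 0.46640266  0.71303301 -0.52350022]
 [-0.00599262 -0.589251   -0.80792781]] ['img', 'fov_y', 'cx', 'cy', 'eye', 'rotation']
top 45.05624322063527 280.7094976410506 213.06932538543722 [ 4.14290280e-01 -8.28125823e-04  1.17549325e+00] [[-0.01686743 -0.98815089  0.15255592]
 [-0.99984849  0.01601382 -0.00682244]
 [ 0.00429859 -0.15264788 -0.98827129]] ['img', 'fov_y', 'cx', 'cy', 'eye', 'rotation']
wrist 60.4396904677936 279.1728146583021 207.35123465802934 [0.11129833 0.61885674 0.37414311] [[ 0.28182223  0.92553865  0.25289214]
 [ 0.95946577 -0.27150275 -0.07557569]
 [-0.00128731  0.26394026 -0.96453817]] ['img', 'fov_y', 'cx', 'cy', 'eye', 'rotation']
```

View pics/scene0.png

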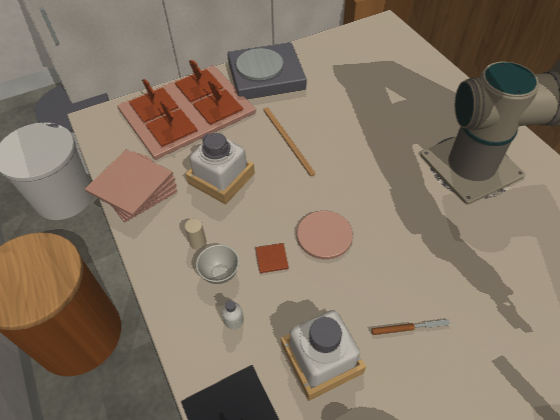

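View pics/top0.png

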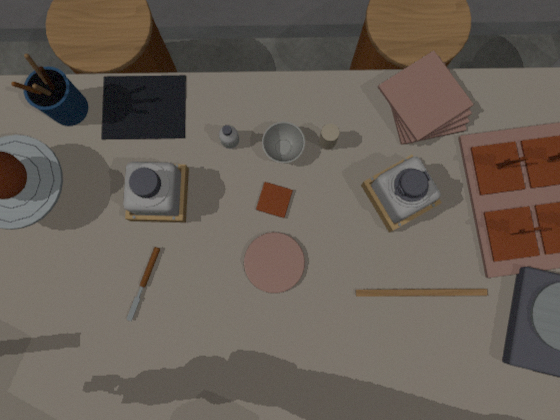

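View pics/wrist0.png

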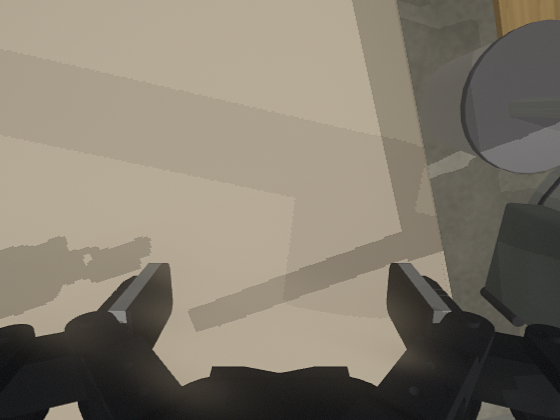

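The left jar in top is near (150,185), the right one near (408,185). The bat is at (274,263). I'll zoom in on both jars.

```bash
python3 - <<'E'
from h import *
a=load('top0')['img']; b=load('scene0')['img']
L=[a[145:235,110:200],a[145:235,360:450],b[300:400,275:375],b[120:210,180:270]]
L=[cv2.resize(x,(400,300) if 0 else (390,290) if 0 else (300,300),interpolation=cv2.INTER_CUBIC) for x in L]
o=np.vstack([np.hstack(L[:2]),np.hstack(L[2:])]); o=np.clip(o*1.5,0,255).astype(np.uint8)
cv2.imwrite('pics/z1.png',o)
E
```

```text
(no output)
```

View pics/z1.png

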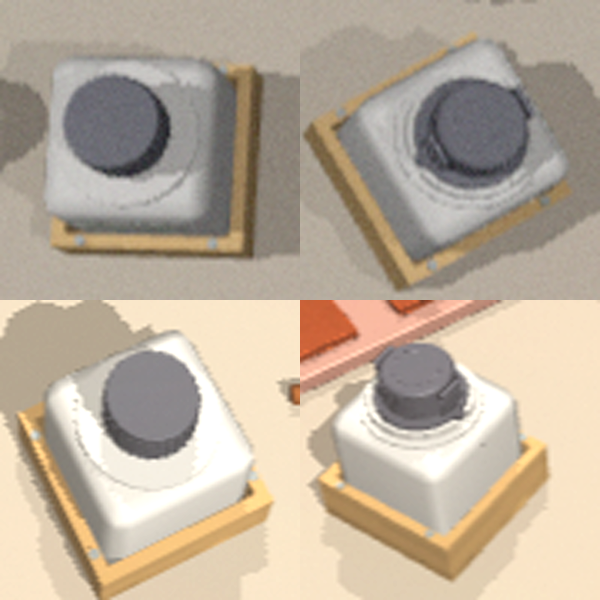

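Top-right and bottom-right crops show the tabbed cap: target is the jar at top px ~(411,184). Rough measurements now.

```bash
python3 - <<'E'
from h import *
t=load('top0'); s=load('scene0')
c=lambda x,y:(360+(x-300)/3.333,145+y/3.333)
print('captop T',ray(t,*c(482,124),.148)); print('captop S',ray(s,180+(417-300)/3.333,120+(367-300)/3.333,.148))
a=ray(t,*c(432,150),.135);b=ray(t,*c(527,103),.135);print('tabs',a,b,np.linalg.norm(a-b),np.degrees(np.arctan2(*(b-a)[[1,0]])))
# caddy edges
for p in [(308,125),(400,285),(568,190)]: print(ray(t,*c(*p),.042))
# bat circle fit
for d,n,b in[(t,'T',(274,263)),(s,'S',(325,233))]:
    hsv=cv2.cvtColor(d['img'],cv2.COLOR_BGR2HSV)
    im=d['img'].astype(int); m=((im[...,2]-im[...,0]>45)&(im[...,1]-im[...,0]<25)).astype(np.uint8)
    n_,lab,st,ce=cv2.connectedComponentsWithStats(m); l=lab[b[1],b[0]]
    print(n,st[l],ce[l],ray(d,*ce[l],.014)) 
print('bowl',ray(t,284,143,.05)); print('tile',ray(t,274,200,.01));print('prop',ray(t,331,132,.075));print('bottle',ray(t,227,130,.085));print('strip',ray(t,356,292,.009),ray(t,487,292,.009))
E
```

```text
captop T [ 0.63320988 -0.28688275  0.148     ]
captop S [ 0.6310456  -0.28604438  0.148     ]
tabs [ 0.6197893 -0.2580623  0.135    ] [ 0.64907022 -0.31974336  0.135     ] 0.06827829222588581 -64.60560951711628
[ 0.65699931 -0.19676309  0.042     ]
[ 0.54547331 -0.25446822  0.042     ]
[ 0.60885173 -0.37255     0.042     ]
T [     0      0    560    420 228627] [274.46137158 210.18084041] [0.60061055 0.00555366 0.014     ]
S [ 297  211   56   48 2058] [324.62827988 233.96404276] [0.48036455 0.01192093 0.014     ]
bowl [ 0.75085728 -0.01890961  0.05      ]
tile [0.6253792 0.0062931 0.01     ]
prop [ 0.76738654 -0.12500143  0.075     ]
bottle [0.77241443 0.10850638 0.085     ]
strip [ 0.40966804 -0.17730302  0.009     ] [ 0.40462386 -0.47619871  0.009     ]
```

Request:
send_rows --increments '[[[0.015,-0.0295,0.001],0.025,1],[[0.015,-0.0295,0.001],0.025,1],[[0.015,-0.0295,0.001],0.025,1],[[0.015,-0.0295,0.001],0.025,1],[[0.015,-0.0295,0.001],0.025,1],[[0.015,-0.0295,0.001],0.025,1],[[0.015,-0.0295,0.001],0.025,1],[[0.015,-0.0295,0.001],0.025,1],[[0.015,-0.0295,0.001],0.025,1],[[0.015,-0.0295,0.001],0.025,1],[[0.015,-0.0295,0.001],0.025,1],[[0.015,-0.0295,0.001],0.025,1],[[0.015,-0.0295,0.001],0.025,1],[[0.015,-0.0295,0.001],0.025,1],[[0.015,-0.0295,0.001],0.025,1]]'

```text
t: 1.4
tool_pos: [0.4014, 0.1556, 0.2712]
orientation: [[-0.09, 0.996, -0.0], [0.996, 0.09, 0.0], [0.0, -0.0, -1.0]]
ft_force: [0.1, -0.0, 0.5]
width: 1.002
```

Request:
send_rows --increments '[[[0.015,-0.0295,0],0.025,1],[[0.015,-0.0295,0],0.025,1],[[0.015,-0.0295,0],0.025,1],[[0.015,-0.0295,0],0.025,1],[[0.015,-0.0295,0],0.025,1],[[0.015,-0.0295,0],0.025,1],[[0.015,-0.0295,0],0.025,1],[[0.015,-0.0295,0],0.025,1],[[0.015,-0.0295,0],0.025,1],[[0.015,-0.0295,0],0.025,1],[[0.015,-0.0295,0],0.025,1],[[0.015,-0.0295,0],0.025,1],[[0.015,-0.0295,0],0.025,1],[[0.015,-0.0295,0],0.025,1],[[0,0,0],0,1],[[0,0,0],0,1],[[0,0,0],0,1]]'

```text
t: 2.82
tool_pos: [0.6107, -0.2555, 0.2706]
orientation: [[-0.425, 0.905, -0.002], [0.905, 0.425, 0.001], [0.002, -0.001, -1.0]]
ft_force: [-0.3, 0.7, -0.3]
width: 0.997
```

```bash
python3 - <<'E'
from h import *
snap('wrist','w1'); d=snap('scene','s1'); 
cv2.imwrite('pics/s1z.png',cv2.resize(d['img'][80:230,140:340],(800,600),interpolation=cv2.INTER_CUBIC))
s=sense(); print(s['t'],s['tool_pos'],s['ft_force'],s['qpos'],s['width'],np.degrees(np.arctan2(s['orientation'][1,0],s['orientation'][0,0])))
E
```

```text
2.9167 [ 0.61060646 -0.25470877  0.27119033] [-0.12300699  0.6469891  -0.30020173] [-4.92923620e-01  3.35628805e-01  8.47081838e-02  1.32094088e+00
  2.05144870e-04 -9.32888962e-01] 0.9999120583443737 115.20813782771243
```

View pics/w1.png

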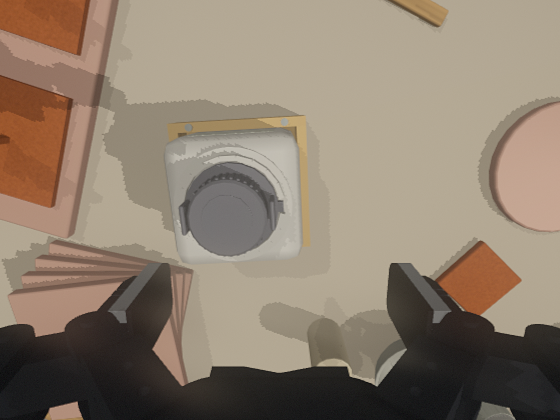

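View pics/s1z.png

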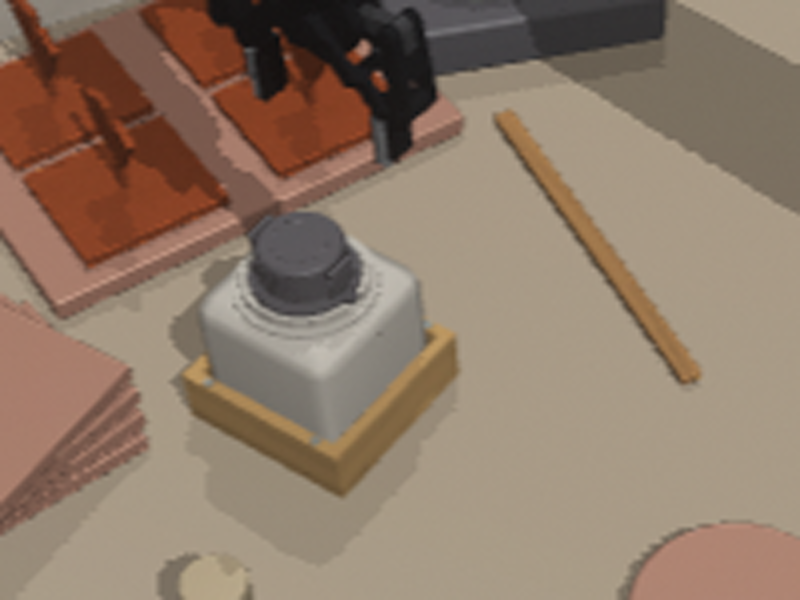

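The wrist view shows the tabbed cap top at about (229,218), with tabs at (183,218) and (279,207). I'll zoom in to measure it.

```bash
python3 - <<'E'
from h import *
d=load('w1'); z=d['img'][140:280,150:320]
z=np.clip(z*1.4,0,255).astype(np.uint8)
cv2.imwrite('pics/w1z.png',cv2.resize(z,(170*4,140*4),interpolation=cv2.INTER_CUBIC))
E
```

```text
(no output)
```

View pics/w1z.png

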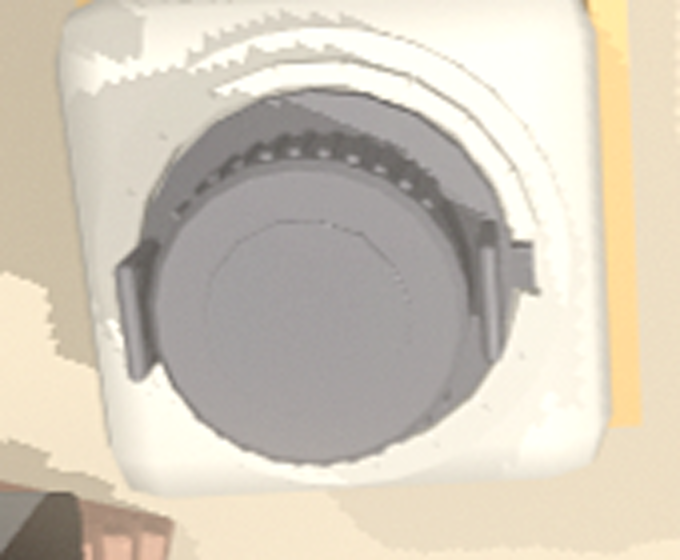

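```bash
cat > m.py <<'E'
from h import *
d=load('w1')
P=lambda x,y,z: ray(d,150+x/4-.375,140+y/4-.375,z)
print('top', P(312,310,.148))
L=[P(118,266,.146),P(136,380,.146)];R=[P(494,222,.146),P(501,358,.146)]
for n,(a,b) in zip('LR',(L,R)):
    print(n,a[:2],b[:2],np.linalg.norm(a-b),np.degrees(np.arctan2(*(b-a)[[1,0]])))
l=sum(L)/2;r=sum(R)/2
print('mid',(l+r)/2,np.linalg.norm(l-r),np.degrees(np.arctan2(*(l-r)[[1,0]])))
c=(l+r)/2
import sys
c=np.array([.6325,-.287,0]);
for ang in (0,):
  pass
E
python3 m.py
python3 - <<'E'
# overlay model for refine
from h import *
from scipy.optimize import minimize
d=load('w1')
def model(x,y,a):
    out=[]
    t=np.linspace(0,2*np.pi,120)
    R=np.array([[np.cos(a),-np.sin(a)],[np.sin(a),np.cos(a)]])
    def w(p,z): q=R@np.array(p)+[x,y]; return proj(d,[q[0],q[1],z])
    out.append([w((.028*np.cos(s),.028*np.sin(s)),.148) for s in t])
    out.append([w((.036*np.cos(s),.036*np.sin(s)),.121) for s in t])
    for sg in(1,-1):
        out.append([w((u,sg*.0335),z) for u,z in[(-.011,.146),(.011,.146),(.011,.124),(-.011,.124),(-.011,.146)]])
    out.append([w(p,.112) for p in[(-.055,-.055),(.055,-.055),(.055,.055),(-.055,.055),(-.055,-.055)]])
    out.append([w(p,.042) for p in[(-.065,-.065),(.065,-.065),(.065,.065),(-.065,.065),(-.065,-.065)]])
    return out
z=cv2.resize(d['img'][100:280,150:320],None,fx=4,fy=4,interpolation=cv2.INTER_CUBIC); z=np.clip(z*1.4,0,255).astype(np.uint8)
for pl in model(.6315,-.2865,np.radians(26)):
    q=((np.array(pl)-[150,100]+.5)*4-.5).astype(np.int32)
    cv2.polylines(z,[q],False,(0,0,255),1)
cv2.imwrite('pics/ov1.png',z[120:])
E
```

```text
top [ 0.63097164 -0.28432845  0.148     ]
L [ 0.63862431 -0.31817153] [ 0.65701125 -0.30769645] 0.021161446364699348 29.67026066999538
R [ 0.60356986 -0.26198914] [ 0.62559885 -0.25039506] 0.024893755925242306 27.75827979231808
mid [ 0.63120107 -0.28456305  0.146     ] 0.06575791031744618 -59.642719588565214
```

View pics/ov1.png

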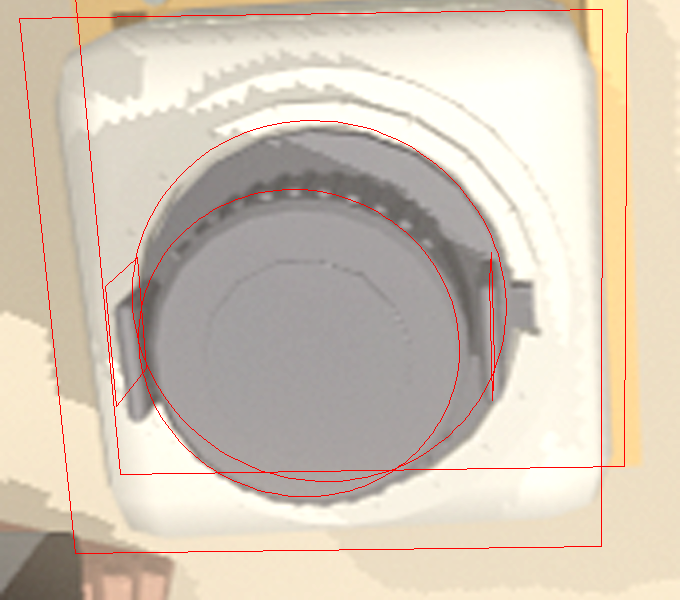

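```bash
cat > ov.py <<'E'
from h import *
def model(d,x,y,a,dz=0):
    out=[]
    t=np.linspace(0,2*np.pi,120)
    R=np.array([[np.cos(a),-np.sin(a)],[np.sin(a),np.cos(a)]])
    def w(p,z): q=R@np.array(p)+[x,y]; return proj(d,[q[0],q[1],z+dz])
    out.append([w((.028*np.cos(s),.028*np.sin(s)),.148) for s in t])
    out.append([w((.036*np.cos(s),.036*np.sin(s)),.121) for s in t])
    for sg in(1,-1):
        out.append([w((u,sg*.0335),z) for u,z in[(-.011,.146),(.011,.146),(.011,.124),(-.011,.124),(-.011,.146)]])
    out.append([w(p,.112) for p in[(-.055,-.055),(.055,-.055),(.055,.055),(-.055,.055),(-.055,-.055)]])
    out.append([w(p,.042) for p in[(-.065,-.065),(.065,-.065),(.065,.065),(-.065,.065),(-.065,-.065)]])
    return out
def overlay(f,x,y,adeg,box,out,k=4,gain=1.4):
    d=load(f); x0,y0,x1,y1=box
    z=cv2.resize(d['img'][y0:y1,x0:x1],None,fx=k,fy=k,interpolation=cv2.INTER_CUBIC); z=np.clip(z*gain,0,255).astype(np.uint8)
    for pl in model(d,x,y,np.radians(adeg)):
        q=((np.array(pl)-[x0,y0]+.5)*k-.5).astype(np.int32)
        cv2.polylines(z,[q],False,(0,0,255),1)
    cv2.imwrite('pics/'+out+'.png',z)
E
python3 -c "
from ov import *
overlay('w1',.6315,-.2838,28.5,(150,110,320,280),'ov2',3)
overlay('s1',.6315,-.2838,28.5,(170,120,270,220),'ov3',5)
a=cv2.imread('pics/ov2.png');b=cv2.imread('pics/ov3.png');b=b[:500,:];
h=510;o=np.zeros((h,1010,3),np.uint8);o[:a.shape[0],:510]=a;o[:500,510:]=b;cv2.imwrite('pics/ov4.png',cv2.resize(o,(800,404)))
"
```

```text
(no output)
```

View pics/ov4.png

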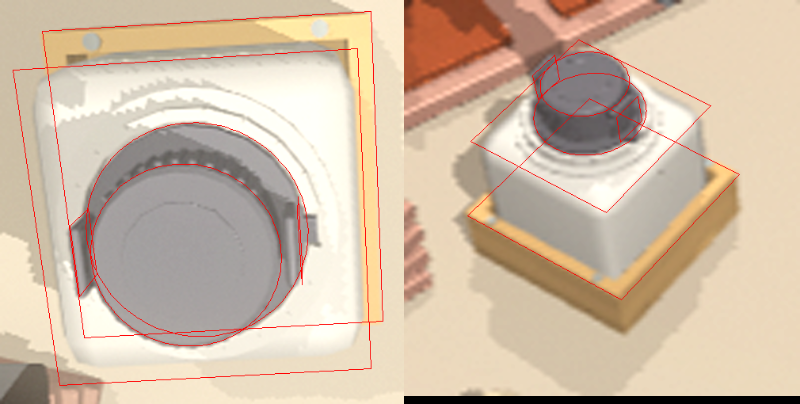

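Request:
send_rows --increments '[[[0.007,-0.0097,-0.01],0.02,1],[[0.007,-0.0097,-0.02],0.02,1],[[0.007,-0.0097,-0.02],0.017,1],[[0,0,-0.02],0,1],[[0,0,0],0,1],[[0,0,0],0,1],[[0,0,0],0,1],[[0,0,0],0,1]]'

```text
t: 3.58
tool_pos: [0.633, -0.2848, 0.2036]
orientation: [[-0.477, 0.879, 0.003], [0.879, 0.477, -0.002], [-0.003, 0.002, -1.0]]
ft_force: [0.7, 0.4, 0.1]
width: 1.0
```

```bash
python3 - <<'E'
from h import *
from ov import overlay
d=snap('wrist','w2'); snap('scene','s2')
s=sense(); print(s['t'],s['tool_pos'],s['ft_force'],s['width'],np.degrees(np.arctan2(s['orientation'][1,0],s['orientation'][0,0])))
overlay('w2',.6315,-.2838,28.5,(80,150,480,420),'w2o',2)
overlay('s2',.6315,-.2838,28.5,(160,80,280,210),'s2o',5)
E
```

```text
3.6833 [ 0.63299298 -0.28501053  0.20344435] [-0.10261425  0.29229655  0.27690341] 1.0018352128750727 118.45368825197492
```

View pics/w2o.png

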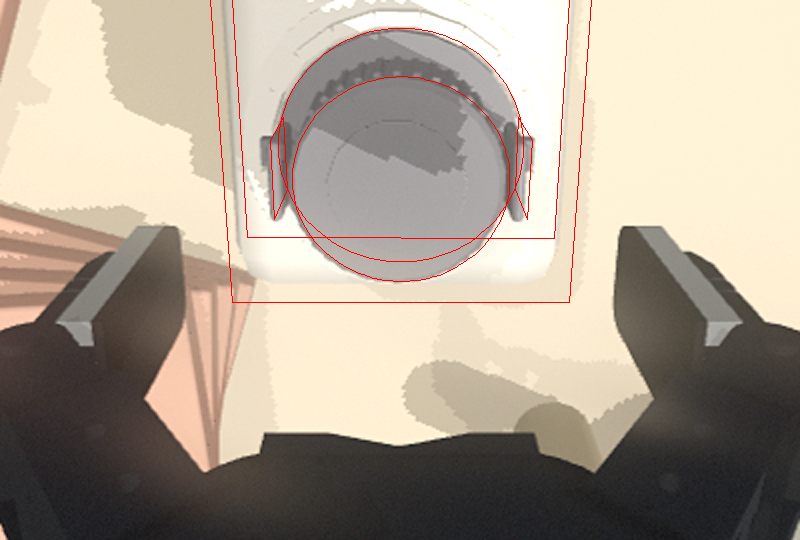

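View pics/s2o.png

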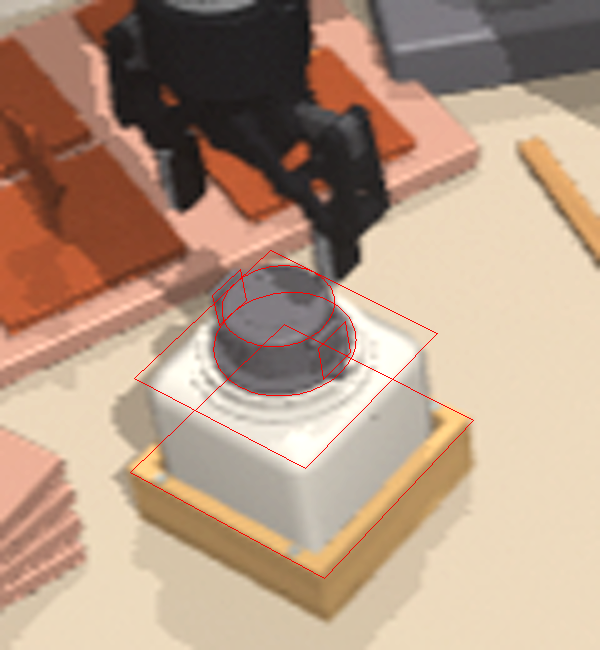

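```bash
python3 - <<'E'
from h import *
d=load('w2'); s=sense(); R=s['orientation'];p=s['tool_pos']; f=foc(d)
print('cam in tool',R.T@(d['eye']-p))
for u,v,x in[(171,264,.0425),(387.5,264,.0425),(171+0,264,.043)]:
    dep=x*f/abs(u-d['cx']); c=np.array([(u-d['cx'])/f,(v-d['cy'])/f,1])*dep
    w=d['rotation']@c+d['eye']; print(w,R.T@(w-p))
d=load('s2')
for tz in (.005,.008,.012,.016,.020,.025):
    for y in(-.011,.011):
      q=[proj(d,p+R@np.array([x,y,tz])) for x in(.0425,.05)]
      print(tz,y,[((a-[160,80])*5).round() for a in q])
E
```

```text
cam in tool [ 0.00117894 -0.06690133 -0.11903666]
[ 0.64569038 -0.32504     0.19184569] [-0.0412125  -0.00792812  0.01169562]
[ 0.60508795 -0.25036414  0.19185952] [ 0.04378733 -0.00804628  0.01145417]
[ 0.64654223 -0.3251503   0.19031017] [-0.04171122 -0.00723431  0.01323364]
0.005 -0.011 [array([343., 250.]), array([356., 256.])]
0.005 0.011 [array([315., 277.]), array([327., 284.])]
0.008 -0.011 [array([344., 255.]), array([356., 261.])]
0.008 0.011 [array([315., 282.]), array([328., 288.])]
0.012 -0.011 [array([345., 261.]), array([357., 267.])]
0.012 0.011 [array([316., 288.]), array([329., 294.])]
0.016 -0.011 [array([346., 267.]), array([358., 273.])]
0.016 0.011 [array([317., 294.]), array([330., 300.])]
0.02 -0.011 [array([346., 273.]), array([359., 279.])]
0.02 0.011 [array([318., 300.]), array([331., 306.])]
0.025 -0.011 [array([347., 280.]), array([360., 286.])]
0.025 0.011 [array([319., 307.]), array([332., 313.])]
```

Request:
send_rows --increments '[[[0,0,-0.01],0,1],[[0,0,-0.015],0,1],[[0,0,-0.015],0,1],[[0,0,-0.012],0,1],[[0,0,-0.008],0,1],[[0,0,-0.003],0,1],[[0,0,0],0,1],[[0,0,0],0,1],[[0,0,0],0,1]]'

```text
t: 4.43
tool_pos: [0.6329, -0.2853, 0.1393]
orientation: [[-0.476, 0.879, 0.002], [0.879, 0.476, -0.001], [-0.002, 0.001, -1.0]]
ft_force: [0.5, 0.1, 0.8]
width: 1.001
```

```bash
cat > st.py <<'E'
from h import *
def st():
    s=sense(); print('t',s['t'],'p',s['tool_pos'].round(4),'F',s['ft_force'].round(2),'T',s['torque'].round(3),'w',round(s['width'],4),'yaw',np.degrees(np.arctan2(s['orientation'][1,0],s['orientation'][0,0])).round(2)); return s
if __name__=='__main__': st()
E
python3 - <<'E'
from st import *
from ov import overlay
st(); snap('wrist','w3'); snap('scene','s3')
overlay('w3',.6315,-.2838,28.5,(80,150,480,420),'w3o',2)
E
```

```text
t 4.4333 p [ 0.6329 -0.2853  0.1393] F [0.52 0.13 0.75] T [-0.01  -0.023 -0.009] w 1.0015 yaw 118.43
```

View pics/w3o.png

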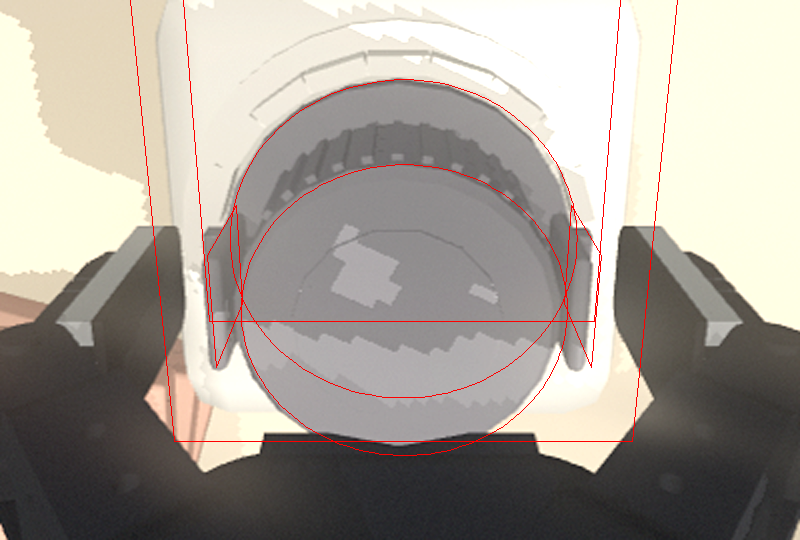

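Request:
send_rows --increments '[[[0,0,0],0,0.95],[[0,0,0],0,0.9],[[0,0,0],0,0.86],[[0,0,0],0,0.84],[[0,0,0],0,0.84],[[0,0,0],0,0.84],[[0,0,0],0,0.84]]'

```text
t: 5.12
tool_pos: [0.6322, -0.285, 0.1383]
orientation: [[-0.476, 0.879, -0.0], [0.879, 0.476, 0.0], [0.0, -0.0, -1.0]]
ft_force: [1.5, -0.8, -0.5]
width: 0.835
```

```bash
python3 st.py; python3 - <<'E'
from st import *
from ov import overlay
snap('wrist','w4')
overlay('w4',.6315,-.2838,28.5,(80,150,480,420),'w4o',2)
E
```

```text
t 5.1167 p [ 0.6322 -0.285   0.1383] F [ 1.5  -0.81 -0.54] T [-0.    -0.029 -0.026] w 0.8351 yaw 118.43
```

View pics/w4o.png

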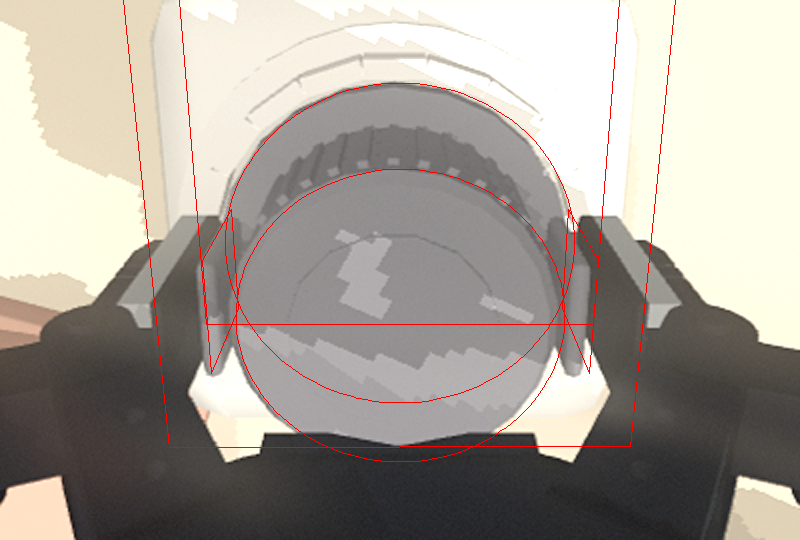

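Request:
send_rows --increments '[[[0.0004,-0.0007,0],0,0.83],[[0,0,0],0,0.82],[[0,0,0],0,0.81],[[0,0,0],0,0.81],[[0,0,0],0,0.81]]'

```text
t: 5.58
tool_pos: [0.6328, -0.2859, 0.1386]
orientation: [[-0.476, 0.879, 0.001], [0.879, 0.476, -0.0], [-0.001, 0.0, -1.0]]
ft_force: [0.6, -0.9, 1.5]
width: 0.809
```

```bash
python3 st.py
```

```text
t 5.5833 p [ 0.6328 -0.2859  0.1386] F [ 0.64 -0.86  1.53] T [-0.01  -0.017 -0.018] w 0.8094 yaw 118.43
```

Request:
send_rows --increments '[[[0,0,0],0,0.8],[[0,0,0],0,0.79],[[0,0,0],0,0.79],[[0,0,0],0,0.79]]'

```text
t: 5.92
tool_pos: [0.633, -0.2859, 0.1389]
orientation: [[-0.476, 0.879, 0.001], [0.879, 0.476, -0.001], [-0.001, 0.001, -1.0]]
ft_force: [-0.8, -0.9, 4.1]
width: 0.787
```

```bash
python3 st.py
```

```text
t 5.9167 p [ 0.633  -0.2859  0.1389] F [-0.82 -0.87  4.09] T [-0.038  0.059 -0.025] w 0.7866 yaw 118.43
```

Request:
send_rows --increments '[[[0,0,0.0007],0,0.78],[[0,0,0.0003],0,0.77],[[0,0,0],0,0.77],[[0,0,0],0,0.77]]'

```text
t: 6.25
tool_pos: [0.6328, -0.2857, 0.1394]
orientation: [[-0.476, 0.879, 0.0], [0.879, 0.476, -0.0], [-0.0, 0.0, -1.0]]
ft_force: [-0.6, 1.2, 4.0]
width: 0.769
```

```bash
python3 st.py
```

```text
t 6.25 p [ 0.6328 -0.2857  0.1394] F [-0.61  1.17  3.98] T [-0.047 -0.046 -0.006] w 0.7691 yaw 118.43
```

Request:
send_rows --increments '[[[0,0,0],0,0.76],[[0,0,0],0,0.75],[[0,0,0],0,0.75],[[0,0,0],0,0.75]]'

```text
t: 6.58
tool_pos: [0.6328, -0.2857, 0.1395]
orientation: [[-0.476, 0.879, 0.0], [0.879, 0.476, -0.0], [-0.0, 0.0, -1.0]]
ft_force: [-0.1, 0.6, 5.3]
width: 0.748
```

```bash
python3 st.py;python3 - <<'E'
from st import *
from ov import overlay
snap('wrist','w5')
overlay('w5',.6315,-.2838,28.5,(80,150,480,420),'w5o',2)
E
```

```text
t 6.5833 p [ 0.6328 -0.2857  0.1395] F [-0.12  0.65  5.32] T [ 0.024 -0.023  0.015] w 0.7479 yaw 118.43
```

View pics/w5o.png

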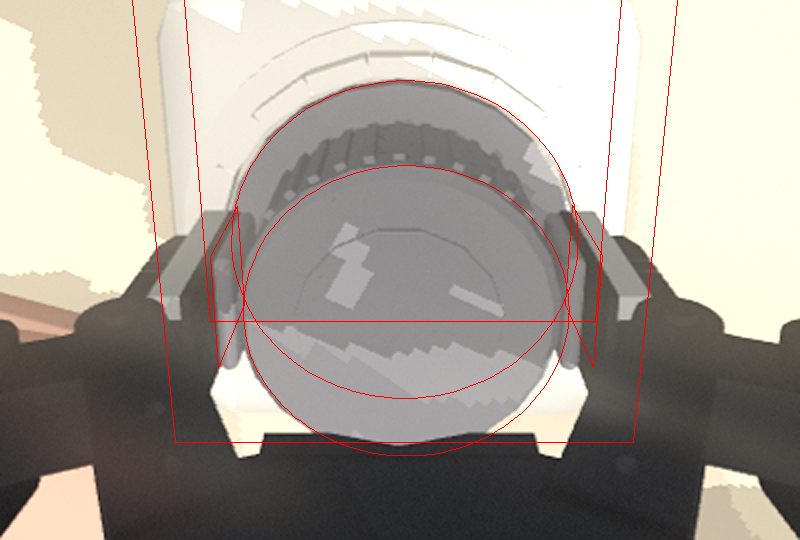

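Request:
send_rows --increments '[[[0,0,0.0004],0,0.74],[[0,0,0.0003],0,0.73],[[0,0,0.0003],0,0.72],[[0,0,0],0,0.72],[[0,0,0],0,0.72]]'

```text
t: 7.05
tool_pos: [0.6327, -0.2856, 0.1403]
orientation: [[-0.476, 0.879, 0.0], [0.879, 0.476, 0.0], [-0.0, 0.0, -1.0]]
ft_force: [1.3, -0.4, 5.2]
width: 0.721
```

```bash
cat > avg.py <<'E'
from st import *
import sys
n=int(sys.argv[1]) if len(sys.argv)>1 else 8
S=[]
for i in range(n):
    S.append(sense()); 
    if i<n-1: get_image('wrist')
w=np.array([s['width'] for s in S]); F=np.array([s['ft_force'] for s in S]); p=np.array([s['tool_pos'] for s in S])
print('w',w.mean().round(4),'sd',w.std().round(4),'F',F.mean(0).round(2),F.std(0).round(2),'p',p.mean(0).round(4))
st()
E
python3 avg.py 8
```

```text
w 0.7209 sd 0.0015 F [0.99 0.11 4.54] [0.29 0.47 0.36] p [ 0.6327 -0.2856  0.1404]
t 7.4 p [ 0.6327 -0.2857  0.1403] F [0.69 0.59 4.7 ] T [ 0.037 -0.238 -0.007] w 0.7179 yaw 118.43
```

Request:
send_rows --increments '[[[0,0,0.0003],0,0.715],[[0,0,0.0003],0,0.71],[[0,0,0.0002],0,0.705],[[0,0,0],0,0.7],[[0,0,0],0,0.7],[[0,0,0],0,0.7]]'

```text
t: 7.9
tool_pos: [0.6327, -0.2856, 0.141]
orientation: [[-0.476, 0.879, 0.0], [0.879, 0.476, 0.0], [0.0, 0.0, -1.0]]
ft_force: [1.5, 0.5, 3.3]
width: 0.7
```

```bash
python3 avg.py 12
```

```text
w 0.7016 sd 0.0019 F [1.85 0.5  3.2 ] [0.35 0.6  0.65] p [ 0.6327 -0.2856  0.1411]
t 8.45 p [ 0.6327 -0.2856  0.1411] F [1.58 1.7  3.33] T [ 0.051 -0.38  -0.033] w 0.7004 yaw 118.43
```

Request:
send_rows --increments '[[[0,0,0.0002],0,0.697],[[0,0,0],0,0.694],[[0,0,0],0,0.691],[[0,0,0],0,0.691],[[0,0,0],0,0.691]]'

```text
t: 8.87
tool_pos: [0.6326, -0.2856, 0.1413]
orientation: [[-0.476, 0.879, 0.0], [0.879, 0.476, 0.0], [0.0, 0.0, -1.0]]
ft_force: [2.4, 1.5, 3.4]
width: 0.693
```

```bash
python3 avg.py 12
```

```text
w 0.6936 sd 0.0019 F [2.32 0.19 2.87] [0.54 0.63 0.46] p [ 0.6326 -0.2856  0.1413]
t 9.4167 p [ 0.6326 -0.2856  0.1413] F [2.36 0.46 3.21] T [ 0.129 -0.444 -0.015] w 0.6925 yaw 118.43
```

Request:
send_rows --increments '[[[0,0,0],0,0.689],[[0,0,0],0,0.687],[[0,0,0],0,0.685],[[0,0,0],0,0.685],[[0,0,0],0,0.685]]'

```text
t: 9.83
tool_pos: [0.6326, -0.2857, 0.1414]
orientation: [[-0.476, 0.879, 0.0], [0.879, 0.476, -0.0], [-0.0, 0.0, -1.0]]
ft_force: [1.7, 0.7, 2.6]
width: 0.686
```

```bash
python3 avg.py 14; python3 - <<'E'
from st import *
from ov import overlay
snap('wrist','w6')
overlay('w6',.6315,-.2838,28.5,(80,150,480,420),'w6o',2)
E
```

```text
w 0.6864 sd 0.0022 F [2.   0.42 3.42] [0.5  0.44 0.52] p [ 0.6326 -0.2857  0.1414]
t 10.4833 p [ 0.6326 -0.2857  0.1414] F [2.47 0.51 4.31] T [ 0.108 -0.457 -0.058] w 0.6838 yaw 118.43
```

View pics/w6o.png

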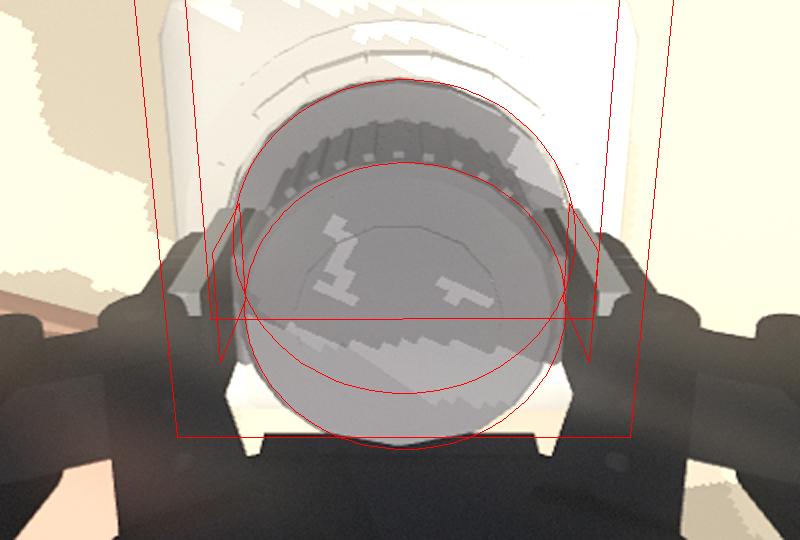

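Request:
send_rows --increments '[[[0,0,0],0,0.684],[[0,0,0],0,0.683],[[0,0,0],0,0.682],[[0,0,0],0,0.682]]'

```text
t: 10.87
tool_pos: [0.6326, -0.2857, 0.1414]
orientation: [[-0.476, 0.879, 0.0], [0.879, 0.476, -0.0], [-0.0, 0.0, -1.0]]
ft_force: [2.4, 0.7, 3.9]
width: 0.685
```

```bash
python3 avg.py 18
```

```text
w 0.6844 sd 0.0025 F [2.38 0.62 4.16] [0.39 0.39 0.4 ] p [ 0.6326 -0.2857  0.1414]
t 11.7167 p [ 0.6326 -0.2857  0.1414] F [ 1.97 -0.24  4.48] T [ 0.154 -0.43  -0.003] w 0.6793 yaw 118.43
```

Request:
send_rows --increments '[[[0,0,0],0,0.681],[[0,0,0],0,0.68],[[0,0,0],0,0.68]]'

```text
t: 11.97
tool_pos: [0.6326, -0.2856, 0.1413]
orientation: [[-0.476, 0.879, 0.0], [0.879, 0.476, -0.0], [-0.0, 0.0, -1.0]]
ft_force: [3.2, 0.7, 3.8]
width: 0.682
```

```bash
python3 avg.py 18
```

```text
w 0.6822 sd 0.002 F [2.36 0.71 4.42] [0.57 0.45 0.43] p [ 0.6326 -0.2857  0.1413]
t 12.8167 p [ 0.6326 -0.2856  0.1413] F [3.01 0.73 4.51] T [ 0.095 -0.497 -0.011] w 0.6861 yaw 118.43
```

Request:
send_rows --increments '[[[0,0,0],0,0.679],[[0,0,0],0,0.678],[[0,0,0],0,0.678]]'

```text
t: 13.07
tool_pos: [0.6326, -0.2856, 0.1413]
orientation: [[-0.476, 0.879, 0.0], [0.879, 0.476, -0.0], [-0.0, 0.0, -1.0]]
ft_force: [2.2, -0.0, 4.0]
width: 0.682
```

```bash
python3 avg.py 16
```

```text
w 0.6807 sd 0.0016 F [2.41 0.74 4.5 ] [0.49 0.46 0.52] p [ 0.6326 -0.2857  0.1413]
t 13.8167 p [ 0.6326 -0.2856  0.1413] F [2.47 0.95 3.79] T [ 0.113 -0.466  0.01 ] w 0.6798 yaw 118.43
```

Request:
send_rows --increments '[[[0,0,0],0,0.677],[[0,0,0],0,0.676],[[0,0,0],0,0.676]]'

```text
t: 14.07
tool_pos: [0.6327, -0.2857, 0.1414]
orientation: [[-0.476, 0.879, 0.0], [0.879, 0.476, -0.0], [-0.0, 0.0, -1.0]]
ft_force: [2.7, 0.1, 5.2]
width: 0.681
```

```bash
python3 avg.py 20
```

```text
w 0.679 sd 0.0022 F [2.48 0.51 4.57] [0.55 0.66 0.41] p [ 0.6326 -0.2857  0.1413]
t 15.0167 p [ 0.6326 -0.2857  0.1413] F [2.22 0.57 4.54] T [ 0.01  -0.512 -0.021] w 0.6785 yaw 118.43
```

Request:
send_rows --increments '[[[0,0,0],0,0.675],[[0,0,0],0,0.675]]'

```text
t: 15.18
tool_pos: [0.6327, -0.2857, 0.1414]
orientation: [[-0.476, 0.879, 0.0], [0.879, 0.476, -0.0], [-0.0, 0.0, -1.0]]
ft_force: [2.9, 0.8, 4.3]
width: 0.674
```

```bash
python3 avg.py 40
```

```text
w 0.6773 sd 0.0019 F [ 2.89 -0.16  4.53] [0.55 0.54 0.49] p [ 0.6327 -0.2857  0.1413]
t 17.1333 p [ 0.6326 -0.2857  0.1413] F [ 3.05 -0.27  5.22] T [-0.034 -0.573  0.005] w 0.677 yaw 118.43
```

Request:
send_rows --increments '[[[0,0,0],0,0.674],[[0,0,0],0,0.673],[[0,0,0],0,0.672],[[0,0,0],0,0.672]]'

```text
t: 17.47
tool_pos: [0.6327, -0.2857, 0.1414]
orientation: [[-0.476, 0.879, 0.0], [0.879, 0.476, -0.0], [-0.0, 0.0, -1.0]]
ft_force: [3.4, 0.2, 4.4]
width: 0.678
```

```bash
python3 avg.py 20;  python3 - <<'E'
from h import *
d=load('w6');snap('wrist','w7');e=load('w7')
k=[]
for q in(d,e): k.append(cv2.resize(q['img'][240:340,175:385],None,fx=3.8,fy=2.9,interpolation=cv2.INTER_CUBIC))
cv2.imwrite('pics/w7c.png',np.clip(np.vstack(k)*1.5,0,255).astype(np.uint8))
E
```

```text
w 0.6752 sd 0.0021 F [ 3.31 -0.91  4.84] [0.47 0.46 0.46] p [ 0.6327 -0.2857  0.1414]
t 18.4167 p [ 0.6327 -0.2857  0.1414] F [ 3.36 -1.09  4.46] T [-0.222 -0.668  0.045] w 0.6769 yaw 118.43
```

View pics/w7c.png

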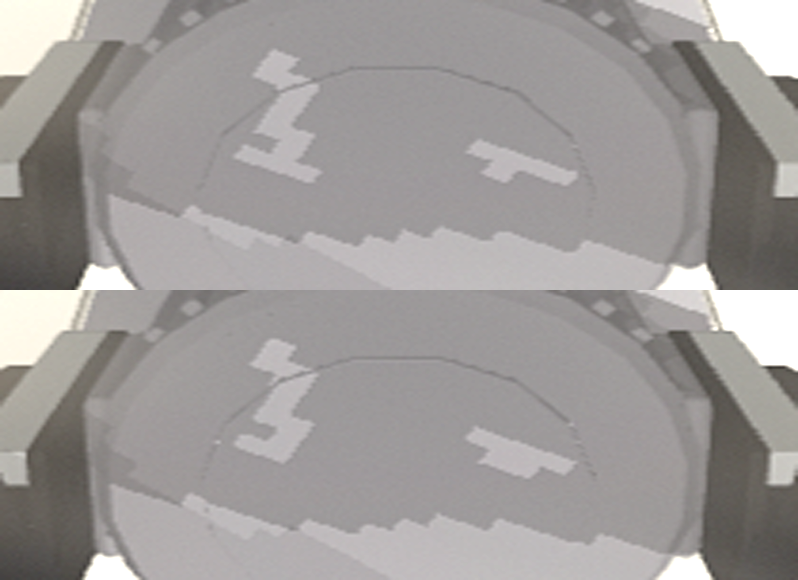

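Request:
send_rows --increments '[[[0.0002,-0.0003,0],0,0.672],[[0,0,0],0,0.672],[[0,0,0],0,0.672]]'

```text
t: 18.72
tool_pos: [0.6327, -0.2857, 0.1413]
orientation: [[-0.476, 0.879, -0.0], [0.879, 0.476, 0.0], [0.001, -0.0, -1.0]]
ft_force: [3.9, -0.4, 4.7]
width: 0.678
```

```bash
python3 avg.py 14
```

```text
w 0.675 sd 0.0021 F [ 3.18 -0.35  5.02] [0.53 0.43 0.38] p [ 0.6327 -0.2857  0.1413]
t 19.3667 p [ 0.6327 -0.2858  0.1413] F [ 2.56 -0.46  5.61] T [-0.091 -0.595  0.008] w 0.676 yaw 118.43
```

Request:
send_rows --increments '[[[0.0002,-0.0003,0],0,0.671],[[0,0,0],0,0.67],[[0,0,0],0,0.669],[[0,0,0],0,0.669]]'

```text
t: 19.7
tool_pos: [0.6327, -0.2858, 0.1412]
orientation: [[-0.476, 0.879, -0.001], [0.879, 0.476, 0.001], [0.001, -0.0, -1.0]]
ft_force: [2.8, 0.1, 5.0]
width: 0.669
```

```bash
python3 avg.py 20
```

```text
w 0.6729 sd 0.0022 F [ 2.59 -0.13  5.41] [0.39 0.4  0.53] p [ 0.6327 -0.2858  0.1412]
t 20.65 p [ 0.6327 -0.2857  0.1412] F [ 2.36 -0.53  6.17] T [ 0.012 -0.595 -0.044] w 0.6769 yaw 118.44
```

Request:
send_rows --increments '[[[0,0,-0.0005],0,0.669],[[0,0,-0.0005],0,0.669],[[0,0,-0.0005],0,0.669],[[0,0,-0.0005],0,0.669],[[0,0,0],0,0.669],[[0,0,0],0,0.669]]'

```text
t: 21.15
tool_pos: [0.6328, -0.2858, 0.1398]
orientation: [[-0.476, 0.879, -0.0], [0.879, 0.476, 0.001], [0.001, 0.0, -1.0]]
ft_force: [1.5, 0.8, 8.4]
width: 0.674
```

```bash
python3 avg.py 6
```

```text
w 0.6733 sd 0.0009 F [2.09 0.52 7.89] [0.37 0.36 0.5 ] p [ 0.6328 -0.2858  0.1398]
t 21.4 p [ 0.6328 -0.2858  0.1398] F [2.62 0.14 7.53] T [ 0.106 -0.4    0.013] w 0.6735 yaw 118.44
```

Request:
send_rows --increments '[[[0,0,-0.0005],0,0.669],[[0,0,-0.0005],0,0.669],[[0,0,-0.0005],0,0.669],[[0,0,-0.0005],0,0.669],[[0,0,0],0,0.669],[[0,0,0],0,0.669]]'

```text
t: 21.9
tool_pos: [0.6328, -0.2858, 0.1386]
orientation: [[-0.476, 0.879, -0.0], [0.879, 0.476, 0.001], [0.001, 0.0, -1.0]]
ft_force: [0.3, 0.9, 10.8]
width: 0.672
```

```bash
python3 avg.py 6
```

```text
w 0.6732 sd 0.0015 F [ 0.66  1.07 10.26] [0.56 0.37 0.47] p [ 0.6328 -0.2858  0.1386]
t 22.15 p [ 0.6328 -0.2858  0.1386] F [1.75 1.86 9.29] T [ 0.189 -0.137  0.027] w 0.673 yaw 118.44
```

Request:
send_rows --increments '[[[0,0,-0.0005],0,0.669],[[0,0,-0.0005],0,0.669],[[0,0,-0.0005],0,0.669],[[0,0,-0.0005],0,0.669],[[0,0,-0.0005],0,0.669],[[0,0,0],0,0.669],[[0,0,0],0,0.669]]'

```text
t: 22.73
tool_pos: [0.6329, -0.2858, 0.1376]
orientation: [[-0.476, 0.879, 0.0], [0.879, 0.476, 0.0], [0.0, 0.001, -1.0]]
ft_force: [-1.9, 1.9, 16.3]
width: 0.674
```

```bash
python3 avg.py 6
```

```text
w 0.6727 sd 0.0014 F [-1.    2.24 16.25] [0.52 0.55 0.48] p [ 0.6329 -0.2858  0.1376]
t 22.9833 p [ 0.6329 -0.2858  0.1376] F [-1.24  1.32 17.12] T [ 0.435  0.331 -0.058] w 0.6705 yaw 118.45
```

Request:
send_rows --increments '[[[0,0,-0.0003],0.02,0.669],[[0,0,0],0.03,0.669],[[0,0,0],0.03,0.669],[[0,0,0],0.03,0.669],[[0,0,0],0,0.669]]'

```text
t: 23.4
tool_pos: [0.6329, -0.286, 0.1376]
orientation: [[-0.57, 0.821, 0.001], [0.821, 0.57, -0.0], [-0.0, 0.0, -1.0]]
ft_force: [-1.9, 1.4, 17.4]
width: 0.674
```

```bash
python3 avg.py 3
```

```text
w 0.675 sd 0.002 F [-2.1   1.4  17.81] [0.31 0.08 0.42] p [ 0.6329 -0.286   0.1376]
t 23.5 p [ 0.6329 -0.286   0.1376] F [-1.91  1.49 18.4 ] T [0.433 0.415 0.026] w 0.673 yaw 124.75
```

```bash
python3 - <<'E'
from h import *
d=snap('wrist','w8')
cv2.imwrite('pics/w8z.png',np.clip(cv2.resize(d['img'][150:420,80:480],None,fx=2,fy=2,interpolation=cv2.INTER_CUBIC)*1.4,0,255).astype(np.uint8))
E
```

```text
(no output)
```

View pics/w8z.png

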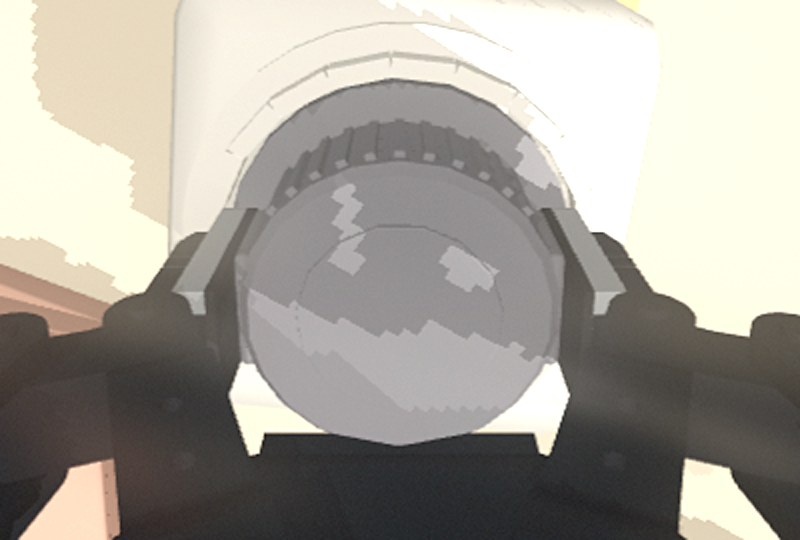

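Request:
send_rows --increments '[[[0,0,0],0.03,0.669],[[0,0,0],0.04,0.669],[[0,0,0],0.04,0.669],[[0,0,0],0.04,0.669],[[0,0,0],0.04,0.669],[[0,0,0],0.04,0.669],[[0,0,0],0.04,0.669],[[0,0,0],0.04,0.669],[[0,0,0],0.04,0.669],[[0,0,0],0.04,0.669]]'

```text
t: 24.38
tool_pos: [0.6329, -0.286, 0.1376]
orientation: [[-0.84, 0.542, 0.001], [0.542, 0.84, -0.0], [-0.001, 0.0, -1.0]]
ft_force: [-1.4, 1.2, 17.5]
width: 0.674
```

```bash
python3 avg.py 3
```

```text
w 0.6738 sd 0.0019 F [-1.09  1.54 17.3 ] [0.3  0.73 0.23] p [ 0.6329 -0.286   0.1376]
t 24.4833 p [ 0.6329 -0.286   0.1376] F [-1.19  0.89 16.99] T [0.428 0.365 0.118] w 0.676 yaw 147.14
```

Request:
send_rows --increments '[[[0,0,0],0.04,0.669],[[0,0,0],0.04,0.669],[[0,0,0],0.04,0.669],[[0,0,0],0.04,0.669],[[0,0,0],0.04,0.669],[[0,0,0],0.04,0.669],[[0,0,0],0.04,0.669],[[0,0,0],0.04,0.669],[[0,0,0],0.04,0.669],[[0,0,0],0.04,0.669],[[0,0,0],0,0.669],[[0,0,0],0,0.669]]'

```text
t: 25.48
tool_pos: [0.633, -0.2861, 0.1376]
orientation: [[-0.985, 0.173, 0.001], [0.173, 0.985, -0.0], [-0.001, -0.0, -1.0]]
ft_force: [-0.7, 2.3, 16.7]
width: 0.677
```

```bash
python3 avg.py 3; python3 - <<'E'
from h import *
d=snap('wrist','w9')
cv2.imwrite('pics/w9z.png',np.clip(cv2.resize(d['img'][150:420,80:480],None,fx=2,fy=2,interpolation=cv2.INTER_CUBIC)*1.4,0,255).astype(np.uint8))
E
```

```text
w 0.6764 sd 0.0009 F [-1.08  2.21 17.39] [0.57 0.06 0.56] p [ 0.633  -0.2861  0.1376]
t 25.5833 p [ 0.633  -0.2861  0.1376] F [-1.89  2.13 18.04] T [0.344 0.385 0.101] w 0.6751 yaw 170.02
```

View pics/w9z.png

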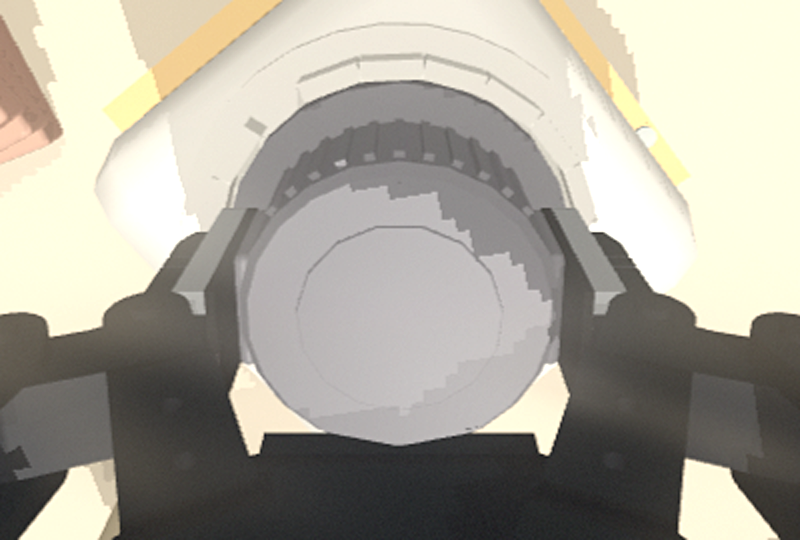

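Request:
send_rows --increments '[[[0,0,0.001],0,0.669],[[0,0,0.0015],0,0.669],[[0,0,0.002],0,0.669],[[0,0,0.002],0,0.669],[[0,0,0.002],0,0.669],[[0,0,0.003],0,0.669],[[0,0,0],0,0.669]]'

```text
t: 26.22
tool_pos: [0.6315, -0.2855, 0.1447]
orientation: [[-0.985, 0.174, -0.004], [0.174, 0.985, 0.002], [0.004, 0.001, -1.0]]
ft_force: [1.9, -0.0, 0.9]
width: 0.672
```

```bash
python3 avg.py 3
```

```text
w 0.672 sd 0.0013 F [ 1.11 -0.26  0.58] [0.62 0.18 0.39] p [ 0.6315 -0.2855  0.1447]
t 26.3167 p [ 0.6315 -0.2854  0.1447] F [ 0.39 -0.39  0.03] T [ 0.083 -0.16   0.048] w 0.6703 yaw 169.99
```

Request:
send_rows --increments '[[[0,0,0.003],0,0.669],[[0,0,0.004],0,0.669],[[0,0,0.005],0,0.669],[[0,0,0.006],0,0.669],[[0,0,0.008],0,0.669],[[0,0,0.01],0,0.669],[[0,0,0.01],0,0.669],[[0,0,0.01],0,0.669],[[0,0,0.008],0,0.669],[[0,0,0],0,0.669],[[0,0,0],0,0.669]]'

```text
t: 27.23
tool_pos: [0.6335, -0.2865, 0.2112]
orientation: [[-0.985, 0.174, 0.002], [0.174, 0.985, -0.001], [-0.002, -0.001, -1.0]]
ft_force: [0.4, -0.4, -0.7]
width: 0.676
```

```bash
python3 avg.py 3; python3 - <<'E'
from h import *
d=snap('wrist','wa'); e=snap('scene','sa'); t=snap('top','ta')
a=cv2.resize(d['img'],(400,300)); b=cv2.resize(e['img'][60:240,150:390],(400,300)); 
cv2.imwrite('pics/wa2.png',np.hstack([a,b]))
# bat fit in top/scene
for q,n,c in((t,'top',(274,263)),(e,'scene',(325,233))):
    lab=cv2.cvtColor(q['img'],cv2.COLOR_BGR2LAB).astype(float)
    ref=lab[c[1]-4:c[1]+5,c[0]-4:c[0]+5].mean((0,1)); m=(np.abs(lab[...,1]-ref[1])<5).astype(np.uint8)&(np.abs(lab[...,0]-ref[0])<60).astype(np.uint8)
    k,l,s,ce=cv2.connectedComponentsWithStats(m,connectivity=4); i=l[c[1],c[0]]; print(n,s[i],ce[i],ray(q,*ce[i],.0145))
E
```

```text
w 0.6716 sd 0.0045 F [ 0.19 -0.01 -1.04] [0.33 0.29 0.34] p [ 0.6331 -0.2863  0.2103]
t 27.3333 p [ 0.6327 -0.2861  0.2096] F [-0.28  0.12 -0.94] T [-0.075  0.008  0.016] w 0.6653 yaw 170.0
top [ 244  232   61   61 2935] [273.93321976 262.18568995] [0.48016422 0.00856212 0.0145    ]
scene [ 297  211   56   48 2108] [324.40322581 234.2926945 ] [0.48154605 0.01277553 0.0145    ]
```

View pics/wa2.png

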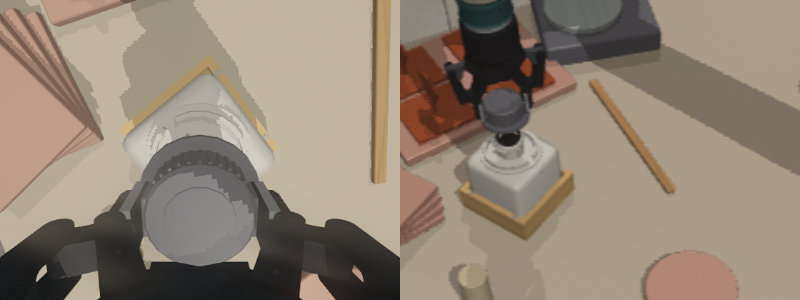

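Request:
send_rows --increments '[[[-0.005,0.0095,0],0,0.669],[[-0.009,0.0175,0],0,0.669],[[-0.012,0.023,0],0,0.669],[[-0.012,0.023,0],0,0.669],[[-0.012,0.023,0],0,0.669],[[-0.012,0.023,0],0,0.669],[[-0.012,0.023,0],0,0.669],[[-0.012,0.023,0],0,0.669],[[-0.012,0.023,-0.005],0,0.669],[[-0.012,0.023,-0.01],0,0.669],[[-0.012,0.023,-0.015],0,0.669],[[-0.012,0.023,-0.015],0,0.669],[[-0.012,0.023,-0.015],0,0.669],[[-0.006,0.014,-0.015],0,0.669],[[0,0.003,-0.015],0,0.669],[[0,0,-0.01],0,0.669],[[0,0,0],0,0.669],[[0,0,0],0,0.669]]'

```text
t: 28.98
tool_pos: [0.4806, 0.0107, 0.1097]
orientation: [[-0.985, 0.174, -0.001], [0.174, 0.985, 0.0], [0.001, -0.0, -1.0]]
ft_force: [0.2, -0.2, 0.2]
width: 0.674
```

```bash
python3 avg.py 4; python3 - <<'E'
from h import *
e=snap('scene','sb'); t=snap('top','tb')
a=cv2.resize(e['img'][120:300,220:460],(400,300)); b=cv2.resize(t['img'][160:340,150:390],(400,300)); 
cv2.imwrite('pics/b2.png',np.hstack([a,b]))
E
```

```text
w 0.675 sd 0.0016 F [ 0.16 -0.37 -0.5 ] [0.43 0.19 0.43] p [0.4816 0.0104 0.1105]
t 29.1333 p [0.4822 0.0102 0.1111] F [ 0.49 -0.66 -0.74] T [-0.02   0.017  0.051] w 0.6742 yaw 169.95
```

View pics/b2.png

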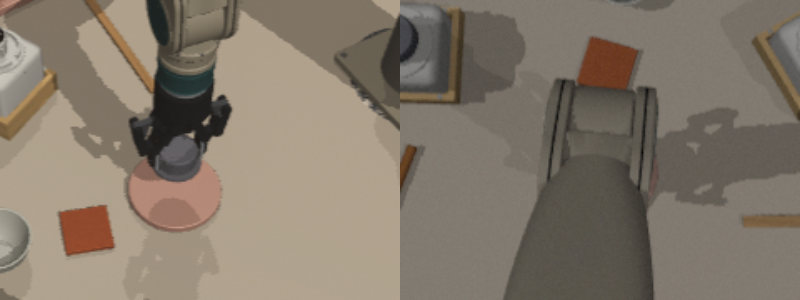

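Request:
send_rows --increments '[[[0,0,-0.008],0,0.669],[[0,0,-0.012],0,0.669],[[0,0,-0.012],0,0.669],[[0,0,-0.012],0,0.669],[[0,0,-0.01],0,0.669],[[0,0,-0.006],0,0.669],[[0,0,-0.004],0,0.669],[[0,0,-0.002],0,0.669],[[0,0,0],0,0.669],[[0,0,0],0,0.669]]'

```text
t: 30.07
tool_pos: [0.4814, 0.0107, 0.0443]
orientation: [[-0.985, 0.174, 0.001], [0.174, 0.985, -0.0], [-0.001, 0.0, -1.0]]
ft_force: [-1.0, -0.1, -0.1]
width: 0.668
```

```bash
python3 avg.py 4
```

```text
w 0.6727 sd 0.0032 F [-0.23  0.06 -0.18] [0.52 0.53 0.16] p [0.4815 0.0107 0.0445]
t 30.2167 p [0.4816 0.0107 0.0445] F [-0.23  0.25 -0.35] T [0.047 0.004 0.005] w 0.6767 yaw 170.0
```

Request:
send_rows --increments '[[[0,0,-0.001],0,0.669],[[0,0,-0.001],0,0.669],[[0,0,-0.001],0,0.669],[[0,0,-0.0005],0,0.669],[[0,0,0],0,0.669],[[0,0,0],0,0.669]]'

```text
t: 30.72
tool_pos: [0.481, 0.0108, 0.0407]
orientation: [[-0.985, 0.174, 0.0], [0.174, 0.985, -0.0], [-0.0, 0.0, -1.0]]
ft_force: [-1.3, 0.4, 3.7]
width: 0.672
```

```bash
python3 avg.py 4
```

```text
w 0.6728 sd 0.0021 F [-1.31  0.33  4.14] [0.22 0.33 0.41] p [0.481  0.0108 0.0407]
t 30.8667 p [0.481  0.0108 0.0407] F [-1.41 -0.23  4.3 ] T [0.064 0.278 0.021] w 0.675 yaw 170.0
```

Request:
send_rows --increments '[[[0,0,-0.0005],0,0.669],[[0,0,-0.0005],0,0.669],[[0,0,0],0,0.669],[[0,0,0],0,0.669]]'

```text
t: 31.2
tool_pos: [0.4811, 0.0107, 0.0406]
orientation: [[-0.985, 0.174, -0.0], [0.174, 0.985, -0.0], [0.0, -0.0, -1.0]]
ft_force: [-3.8, 0.3, 12.7]
width: 0.672
```

```bash
python3 avg.py 4
```

```text
w 0.6707 sd 0.0027 F [-4.58  0.06 13.01] [0.51 0.16 0.21] p [0.4811 0.0107 0.0406]
t 31.35 p [0.4811 0.0107 0.0406] F [-5.15  0.05 13.  ] T [0.118 0.894 0.035] w 0.6663 yaw 170.0
```

The cap is on the bat with 13 N, so I'll relieve that and then open slowly.

Request:
send_rows --increments '[[[0,0,0.0005],0,0.669],[[0,0,0.0006],0,0.669],[[0,0,0],0,0.68],[[0,0,0],0,0.7],[[0,0,0],0,0.72],[[0,0,0],0,0.74],[[0,0,0],0,0.76],[[0,0,0],0,0.78],[[0,0,0],0,0.8],[[0,0,0],0,0.84],[[0,0,0],0,0.9],[[0,0,0],0,1],[[0,0,0],0,1],[[0,0,0],0,1],[[0,0,0],0,1]]'

```text
t: 32.6
tool_pos: [0.481, 0.0107, 0.0406]
orientation: [[-0.985, 0.174, 0.0], [0.174, 0.985, -0.0], [-0.0, 0.0, -1.0]]
ft_force: [-0.3, 0.6, -0.1]
width: 1.004
```

```bash
python3 avg.py 3;  python3 - <<'E'
from h import *
d=snap('wrist','wc'); e=snap('scene','sc')
a=cv2.resize(e['img'][150:290,240:427],(400,300)); b=cv2.resize(d['img'],(400,300)); 
cv2.imwrite('pics/c2.png',np.hstack([a,b]))
E
```

```text
w 0.9992 sd 0.0035 F [ 0.06  0.37 -0.29] [0.52 0.18 0.31] p [0.481  0.0107 0.0406]
t 32.7 p [0.481  0.0107 0.0406] F [-0.31  0.18 -0.73] T [-0.008 -0.037  0.021] w 0.9963 yaw 170.0
```

View pics/c2.png

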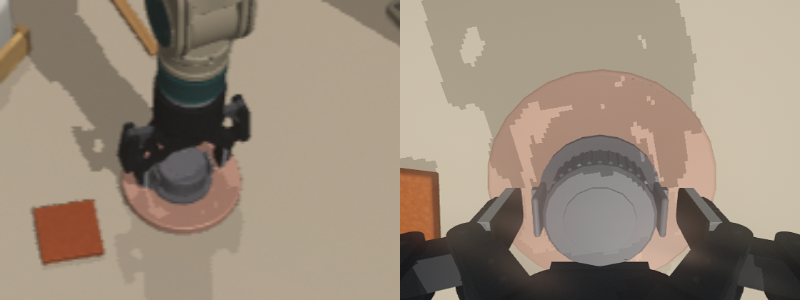

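The pads are clear of both tabs, which have sprung back, and the cap is centred on the bat. I'll lift away.

Request:
send_rows --increments '[[[0,0,0.003],0,1],[[0,0,0.006],0,1],[[0,0,0.012],0,1],[[0,0,0.02],0,1],[[0,0,0.025],0,1],[[0,0,0.03],0,1],[[0,0,0.03],0,1],[[0,0,0.03],0,1],[[-0.02,0,0.01],0,1],[[-0.02,0.02,0],0,1],[[-0.02,0.03,0],0,1],[[0,0.035,0],0,1],[[0,0.035,0],0,1],[[0,0.035,0],0,1],[[0,0.035,0],0,1],[[0,0.03,0],0,1],[[0,0,0],0,1],[[0,0,0],0,1],[[0,0,0],0,1]]'

```text
t: 34.38
tool_pos: [0.4207, 0.2306, 0.2068]
orientation: [[-0.985, 0.173, -0.0], [0.173, 0.985, -0.001], [-0.0, -0.001, -1.0]]
ft_force: [0.6, 0.2, -0.3]
width: 0.998
```

```bash
python3 st.py;  python3 - <<'E'
from h import *
d=snap('top','td'); e=snap('scene','sd')
cv2.imwrite('pics/d2.png',np.hstack([cv2.resize(e['img'],(400,300)),cv2.resize(d['img'],(400,300))]))
cv2.imwrite('pics/d3.png',np.hstack([cv2.resize(e['img'][180:270,265:385],(400,300)),cv2.resize(d['img'][215:305,215:335],(400,300))]))
E
```

```text
t 34.3833 p [0.4207 0.2306 0.2068] F [ 0.55  0.23 -0.25] T [-0.021  0.058  0.019] w 0.9983 yaw 170.03
```

View pics/d2.png

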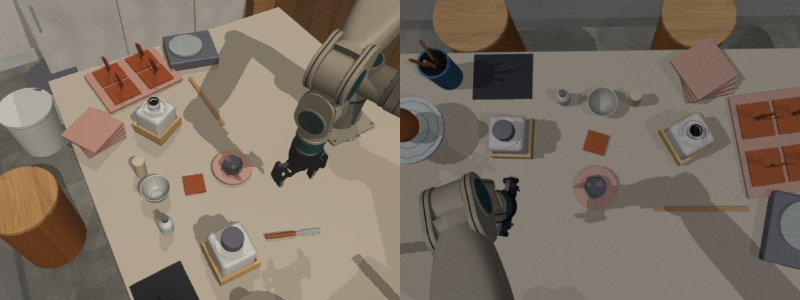

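View pics/d3.png

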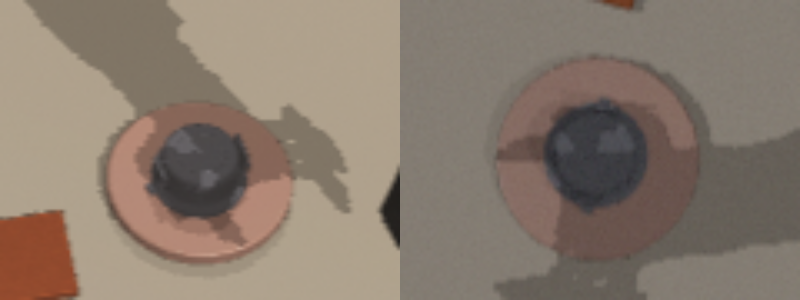

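The cap stands upright and wholly on the bat, the jar is open, and the other things haven't moved. Handing in.

```bash
python3 -c "
from workcell import *
print(sign_off())"
```

```text
the job is handed in; nothing more can be done
None
```

The tabbed jar is open. Its cap stands right way up and wholly on the round plaster bat, and I handed the job in at about 34.5 s of the 54 s.

- **Squeeze:** I closed the jaws in small steps until both tabs were at their stops. I put the squeeze at about 19–23 N per tab, but the robot has no direct reading of grip force. That figure comes from the gap between the commanded and measured opening, scaled from the tab springs, so it is the least certain number here. The tabs looked undamaged in the last wrist picture.
- **Press and turn:** I pressed with 16–18 N, which sank the cap about 3.5 mm. Keeping that up, I turned it 51.6° anticlockwise. The turning moment never read above about 0.12 N m, so nothing was forced.
- **Lift and set-down:** The cap came straight off with no pulling force. I set it down near the bat's centre. The first touch was about 4 N; my next downward step was more than needed and raised it to about 13 N, which I eased off before opening the jaws.
- **Last checks:** After letting go, the tabs had sprung back. The last pictures show the cap wholly on the bat, the jar's neck open and the arm well clear. By eye, the loose things look unmoved; I did not measure them.

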